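# Tip a tall canister over a pour rest in two grips

## Robot

A 6-joint arm with a two-finger parallel gripper is mounted at the origin on a cart in front of the work surface, level with it; the furniture and walls round the work are solid. World frame = base frame: x ahead of the robot, y to its left, z up, the work surface at z = 0. Lengths are in m, angles in rad, forces in N, time in s.
With the tool pointing down it reaches from about 0.35 to 0.85 m from the base axis. Payload 8.1 kg.
Tool frame: the origin (TCP) lies between the finger pads; the fingertips stand 11 mm ahead of it and the grasp point (between the pads) lies 8 mm behind it (tips_ahead is the z of the fingertips in the tool frame, in m); z points along the fingers, y is the line along which they close (so a half turn about z gives the same grasp; the last joint's range is limited). The gripper opens to 93 mm and grips with 3 to 60 N. Pads are 15 mm wide; open, the fingers measure 128 mm over their backs; the gripper's body (75 mm by 188 mm) begins 65 mm behind the grasp point.
Start: joints at [-1.351, 0.13, 1.488, -0, 1.523, -0.085], TCP at [0.18, -0.572, 0.2] pointing down, gripper open.
Joint ranges: [-2.96, 2.96], [-0.89, 2.26], [0.02, 2.5], [-1.34, 4.48], [0, 2.73], [-2.66, 2.66]. Speed limits (rad/s): [2.39, 2.39, 2.79, 3.14, 3.14, 3.14].

## Interface

Orientations are given as a rotation vector (axis times angle).
In Python, from plant import read_state, read_camera, close_job, tips_ahead gives the robot as it stands. The module is installed in compiled form; this text tells all that it offers.
- The arm moves only by the tool move_arm, never from a script. Its argument "plan" is a list of rows, each a list of 7 numbers: the turn, a rotation vector about the tool's x, y, z in units of 6 degrees (1.0 is 6 degrees), then the shift along the tool's x, y, z in units of 25 mm (1.0 is 25 mm), then the finger opening in mm, from 0 to 93. A call has exactly 10 rows; each row shifts and turns the commanded pose from where the row before left it, along the tool's axes as they then stand; what a row does not reach is not made up. A row lasts 1/10 s, in which the tool goes at most 50 mm and 8.59 degrees, less where a joint would pass 70% of its speed; a pose out of reach is approached as far as the arm can. A call is refused whole if a number of a shift passes 1 or a number of a turn 1, either way. A call with a gripper value outside its range is refused whole. The fingers move at their own pace and stop on an object; "force" is the grip in N (left out, the last holds). Time passes only in rows, so rows that do not move let the fingers close, or fill a call up. It gives the time, the measured TCP pose, the force, the opening and the grip force at its end, in the units of the state.
- read_state(): the state, without advancing time (a new reading comes with each control period).
- read_camera(name): name is "side" or "top"; returns a dict with "frame" (480x640x3 uint8, red, green, blue), "z_map" (480x640 float32, m along the optical axis (not along the pixel's ray), 0 where there is no reading), "fx", "fy", "cx", "cy" (pixels), "rvec" (rotation vector, rad) and "tvec" (3), from world to camera coordinates, as OpenCV has them. Camera axes: x right, y down, z forward; pixel columns grow to the right and rows downward; lengths in m; the calibration is good to about 2 mm. A picture is of the moment at which its call begins.
- close_job(): hands the job in; it is judged then, once.
The state is a dict: "t": time; "q": joint angles; "dq": joint speeds; "joint_torque": joint torques, N m; "tool_pos": TCP position; "orientation": TCP orientation; "force": force on the tool from outside, world axes, zero at the start; "wrist_torque": the same for the moment, N m; "opening": finger opening in m; "gripper_force": force on a finger pad.
Only numpy, scipy, OpenCV 4.12 (cv2) and the standard library are available. Lean on these libraries where they do the work, as an engineer would, in place of code of your own. Each camera call takes 0.05 s, during which the arm holds its last target. There are 200 camera calls.

## Task

Empty the three green-capped sample tubes from the tall blue canister into the lilac tray. First tip the standing canister, with the tubes still in it, until it leans on the black bar of the pour rest with its foot edge still on the bench, and let go; then take it by its low handle and, with it still resting on the bar, lift the foot until the mouth points well downward and the tubes slide out into the tray. Last, lower the foot back to the bench, leave the empty canister leaning on the bar, and do not disturb the dropper bottle, the timer or the slide box.

Things in the scene. Friction and masses are not known exactly. Their poses are not given: they have to be found in the camera images.
- canister: tall open blue plastic canister, 70 (x) by 76 (y) by 235 mm high, walls 3 mm, loose, about 0.4 kg, standing in front of the pour rest. Origin: centre of its underside; z up through the mouth; +x toward the pour rest, the way it is tipped (its +x face comes to lie on the bar). Two steel handles on its -x face. Leaning on the bar it stands 43 to 49 degrees from vertical.
- low_handle: lower handle, fixed to the canister: round steel bar 8 mm thick, along the canister's y, 60 mm long between its legs, bar centre 35 mm out from the -x face (70 mm from the canister's axis) and 35 mm above the underside. Origin at the middle of the bar, axes as the canister's. The bar can turn between lightly gripping fingers.
- top_handle: upper handle, the same shape as the lower one, 210 mm above the underside (25 mm below the rim); fixed to the canister. Origin at the middle of the bar, axes as the canister's. The canister may be tipped by it, or pushed.
- foot_edge (a point): middle of the bottom edge of the canister on the side of the pour rest (canister x = +35, y = 0, z = 0 mm): the edge on which it tips; it stays on the bench while the canister leans.
- pour_rest: pour rest, fixed to the bench: a steel foot 50 by 164 mm, two aluminium uprights 136 mm apart (inside) and 158 mm high, and the black bar between them. Origin on the bench right below the bar, +x horizontal in the direction of tipping (from the canister to the tray), y along the bar.
- ledge (a point): middle of the axis of the black rubber-covered bar of the pour rest, 125 mm above the bench; the bar is round, 16 mm thick, lies along the pour rest's y and does not turn. Axes as the pour rest's.
- lilac_tray: open lilac plastic tray, 161 (its x) by 268 (its y) by 83 mm high, loose, 0.13 kg, standing just beyond the pour rest with its long side (y) along the direction of tipping. Origin at the centre of its underside; inside it measures 112 by 218 mm.
- tube_a_mid (a point): middle of a green-capped sample tube, 14 mm thick and 106 mm long, one of three loose in the canister, upright or leaning; z along the tube. All slide out once the canister is tilted by about 130 degrees from upright.
- tube_b_mid (a point): middle of a green-capped sample tube, 14 mm thick and 106 mm long, one of three loose in the canister, upright or leaning; z along the tube. All slide out once the canister is tilted by about 130 degrees from upright.
- tube_c_mid (a point): middle of a green-capped sample tube, 14 mm thick and 106 mm long, one of three loose in the canister, upright or leaning; z along the tube. All slide out once the canister is tilted by about 130 degrees from upright.
- dropper_bottle: brown dropper bottle with black cap, 36 mm thick, 102 mm high, loose bystander; origin at the centre of its underside.
- timer: round white timer with red knob, 62 mm wide, 34 mm high, loose bystander; origin at the centre of its underside.
- slide_box: green slide box, 71 by 100 by 36 mm, loose bystander; origin at the centre of its underside.
Not all that is in view belongs to the job. Of the things shaped like the pour_rest, the steel one is meant.

How it is judged:
By the outcome, as a careful person would: the job done as asked, in the order asked, and still so for the second after the job is handed in, with the robot touching nothing.
It also fails if it takes over 58 s, if anything falls off the work surface, if the arm or the gripper's body presses on something with over 40 N, if the wrist force passes 120 N, or if a joint passes its speed limit or range.

## Working session

There is one attempt and no reset: what is moved stays moved. The work goes in short steps, Python scripts to look and compute and a tool call to move; the robot and the scene stay as the last step left them, time stands still between calls to the robot, and variables do not carry over. Pictures are saved under pics/ and viewed, at most 10 in all, crops included, and the job is handed in when it is done.

Besides the shell and the picture viewer there is one more tool, called in YAML: its name, and indented under it one key for each argument. move_arm: Moves the arm, as the interface text tells. Its arguments: {"type":"object","properties":{"plan":{"type":"array","items":{"type":"array","items":{"type":"number"}}},"force":{"type":"number"}},"required":["plan"]}

```bash
mkdir -p pics; cat > h.py <<'E'
import numpy as np, cv2
from scipy.spatial.transform import Rotation as R
from plant import read_state, read_camera, close_job, tips_ahead
def cloud(c):
    z=c["z_map"]; v,u=np.mgrid[:480,:640]
    p=np.stack([(u-c["cx"])*z/c["fx"],(v-c["cy"])*z/c["fy"],z],-1)
    Rm=cv2.Rodrigues(np.array(c["rvec"],float))[0]
    w=(p-np.array(c["tvec"]).ravel())@Rm
    w[z==0]=np.nan
    return w
def save(c,n): cv2.imwrite("pics/"+n+".png",c["frame"][:,:,::-1])
E
python3 - <<'E'
from h import *
for n in("side","top"):
    c=read_camera(n); save(c,n+"0"); np.savez(n+"0.npz",**c)
    Rm=cv2.Rodrigues(np.array(c["rvec"],float))[0]; print(n,-Rm.T@np.array(c["tvec"]).ravel(),Rm[2])
s=read_state(); print(s); print(tips_ahead)
E
```

```text
side [-0.00925561  0.3981463   1.12801723] [ 0.4898639  -0.24326253 -0.83717184]
top [0.38848233 0.09550788 1.21170961] [ 0.15638681  0.00937484 -0.9876514 ]
{'t': 0.1, 'q': array([-1.35141114e+00,  1.31065595e-01,  1.48918769e+00, -3.78745779e-05,
        1.52303908e+00, -8.53753544e-02]), 'dq': array([ 0.00067356, -0.00114429, -0.00254072, -0.0001009 ,  0.00121833,
        0.0010567 ]), 'joint_torque': array([ 1.36581028e-03, -5.61342108e+01, -4.93095803e+01,  7.70462654e-02,
        2.91653315e-02, -3.65278709e-05]), 'tool_pos': array([ 0.1799358 , -0.57178801,  0.19889487]), 'orientation': array([-3.10351549e+00, -4.76612098e-01,  2.37924360e-04]), 'force': array([-0.11430271,  0.83622142,  0.17697606]), 'wrist_torque': array([-0.0193517 ,  0.01009719, -0.00786418]), 'gripper_force': 0.0, 'opening': 0.09307950359462704}
0.011
```

View pics/side0.png

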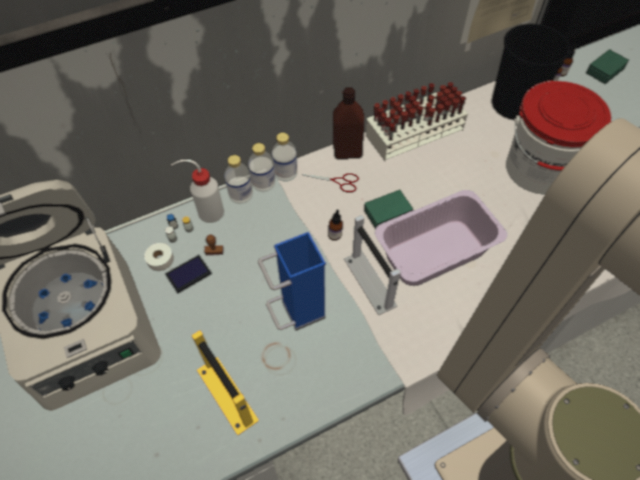

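View pics/top0.png

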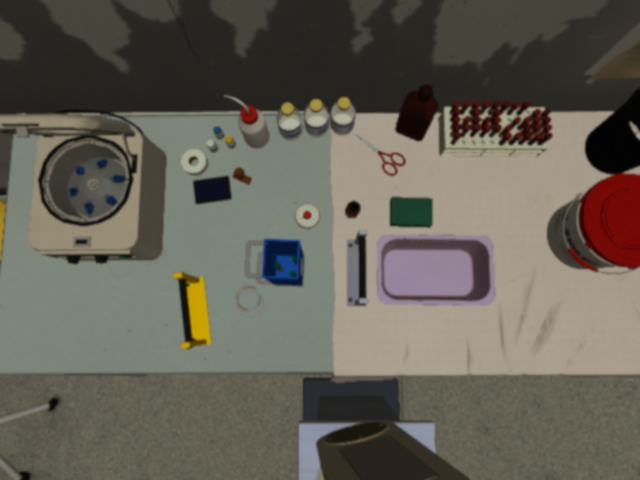

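The top view shows the canister at px (283,262), handles to its left, the steel rest at (357,268), the tray at (436,270), the timer at (307,215), the dropper bottle at (352,209) and the slide box at (411,212). The yellow rest at (195,310) is the decoy. Next I'll measure poses.

```bash
python3 - <<'E'
from h import *
c=dict(np.load("top0.npz")); w=cloud(c); f=c["frame"].astype(int); r,g,b=f[...,0],f[...,1],f[...,2]
def rep(n,m):
    p=w[m]; rc=cv2.minAreaRect((p[:,:2]*1000).astype(np.float32)); print(n,len(p),"med",np.nanmedian(p,0).round(4),"rect",np.round(rc[0],1),np.round(rc[1],1),round(rc[2],2),"z",np.nanpercentile(p[:,2],[2,50,98]).round(3))
v,u=np.mgrid[:480,:640]
box=lambda a,bb,c_,d:(u>=a)&(u<=bb)&(v>=c_)&(v<=d)&np.isfinite(w[...,2])
rep("can rim",box(255,310,230,292)&(w[...,2]>.226))
rep("handle",box(235,262,230,290)&(w[...,2]>.19))
rep("handle low",box(235,270,230,290)&(w[...,2]>.02)&(w[...,2]<.08))
rep("tray rim",box(370,505,228,312)&(w[...,2]>.07)&(w[...,2]<.1))
rep("rest all",box(340,372,222,312)&(w[...,2]>.02))
rep("rest bar",box(340,372,222,312)&(w[...,2]>.115)&(w[...,2]<.14))
rep("rest uprights",box(340,372,222,312)&(w[...,2]>.145))
rep("rest foot",box(340,360,232,312)&(w[...,2]>.003)&(w[...,2]<.03))
rep("timer",box(290,325,200,232)&(w[...,2]>.015)&(w[...,2]<.06))
rep("dropper",box(340,364,198,222)&(w[...,2]>.03))
rep("slide",box(385,438,190,232)&(w[...,2]>.02)&(w[...,2]<.06))
c=dict(np.load("side0.npz")); w=cloud(c)
rep("side tophandle",box(255,278,240,300)&(w[...,2]>.19))
rep("side rim",box(270,330,225,290)&(w[...,2]>.228))
rep("side lowhandle",box(262,282,296,330)&(w[...,2]>.02)&(w[...,2]<.06))
rep("side bar",box(350,400,220,310)&(w[...,2]>.125)&(w[...,2]<.14))
rep("side upr",box(350,400,215,310)&(w[...,2]>.15)&(w[...,2]<.165))
rep("side face", box(275,330,250,330)&(w[...,2]>.03)&(w[...,2]<.2))
cv2.imwrite("pics/crop.png",cv2.resize(c["frame"][200:350,240:420][:,:,::-1],(720,600),interpolation=cv2.INTER_CUBIC))
E
```

```text
can rim 355 med [0.5098 0.1812 0.2341] rect [508.1 181.4] [72.4 78.9] 87.45 z [0.227 0.234 0.238]
handle 245 med [0.5066 0.2478 0.2127] rect [510.1 237.1] [76.2 38.3] 0.01 z [0.209 0.213 0.234]
handle low 124 med [0.5035 0.2486 0.0372] rect [506.1 247.5] [77.7 28.7] 15.8 z [0.033 0.037 0.043]
tray rim 2209 med [ 0.504  -0.1713  0.0817] rect [ 499.5 -158.4] [267.9 161.2] 89.2 z [0.071 0.082 0.087]
rest all 613 med [0.5029 0.0136 0.1312] rect [499.1  12.3] [ 20.1 160.5] 89.11 z [0.037 0.131 0.16 ]
rest bar 455 med [0.5006 0.013  0.1308] rect [495.1  12.9] [ 17.9 152.5] 88.93 z [0.125 0.131 0.136]
rest uprights 109 med [0.4331 0.0121 0.1564] rect [500.8  12.2] [ 19.3 157.1] 89.39 z [0.147 0.156 0.162]
rest foot 743 med [0.4993 0.0285 0.0056] rect [501.2  35.1] [195.7  48.2] 0.95 z [0.003 0.006 0.011]
timer 406 med [0.6392 0.1364 0.0195] rect [640.8 136.8] [55.8 55.8] 35.76 z [0.015 0.019 0.036]
dropper 193 med [0.6459 0.0267 0.0548] rect [651.2  25.2] [33.6 35.4] 89.56 z [0.038 0.055 0.099]
slide 1202 med [ 0.6446 -0.1169  0.035 ] rect [ 645.3 -117.6] [100.6  71.2] 87.18 z [0.027 0.035 0.04 ]
side tophandle 278 med [0.5305 0.2465 0.214 ] rect [516.5 242.1] [39.5 85.5] 64.8 z [0.204 0.214 0.236]
side rim 488 med [0.5065 0.1812 0.2346] rect [506.4 180.6] [73.3 82.1] 87.88 z [0.229 0.235 0.239]
side lowhandle 173 med [0.5225 0.2484 0.0389] rect [514.5 245.7] [34.7 77.9] 64.77 z [0.033 0.039 0.043]
side bar 483 med [0.4977 0.0136 0.1323] rect [497.   11.4] [ 20.7 161.4] 89.4 z [0.126 0.132 0.139]
side upr 122 med [0.4303 0.0124 0.1574] rect [499.5  11.3] [ 20.8 162. ] 89.32 z [0.151 0.157 0.161]
side face 2422 med [0.4711 0.1858 0.1336] rect [505.8 200.3] [109.2  80.1] 89.12 z [0.035 0.134 0.197]
```

View pics/crop.png

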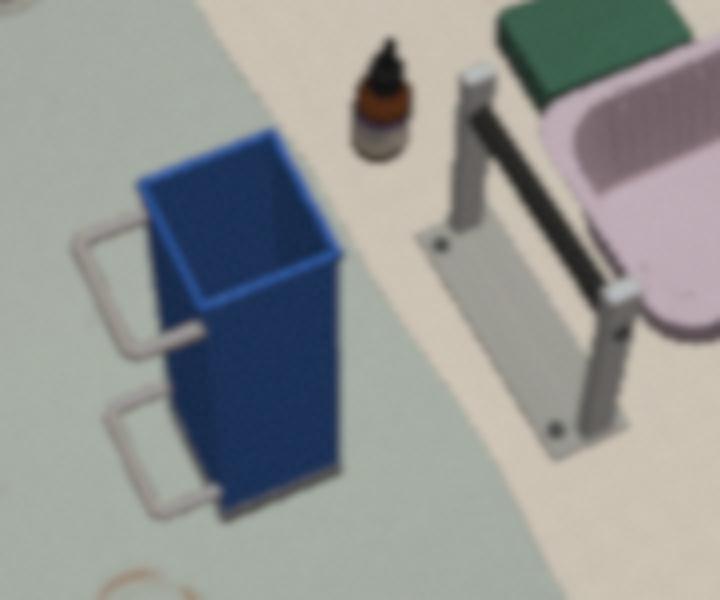

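```bash
cat >> h.py <<'E'
from scipy.spatial.transform import Slerp
def rows(way, op, start=None):
    """way: list of (pos, Rotation, nrows); prints rows from the current (or given) pose; op: opening"""
    s=read_state(); p,r=(np.array(s["tool_pos"]),R.from_rotvec(s["orientation"])) if start is None else start
    out=[]
    for P,Q,n in way:
        P=np.array(P,float); p0,r0=p,r; sl=Slerp([0,1],R.concatenate([r0,Q]))
        for k in range(1,n+1):
            pn=p0+(P-p0)*k/n; rn=sl(k/n)
            sh=r.inv().apply(pn-p)/.025; tu=np.degrees((r.inv()*rn).as_rotvec())/6
            out.append([float(x)+0. for x in np.round(np.r_[tu,sh],2)]+[op]); p,r=pn,rn
    for i,o in enumerate(out): print(o,"," if i%10!=9 else "\n")
    return p,r
yaw=np.radians(-2.55)
def tool(tilt, yawd=-2.55):
    """tool y along canister -x (world ~+y); tilt deg: 0 down, + means pointing forward (-y)"""
    y=np.radians(yawd); f=np.array([np.sin(y),-np.cos(y),0]); t=np.radians(tilt)
    z=np.array([0,0,-1])*np.cos(t)+f*np.sin(t); x=np.cross([0,0,1],f)*1.
    # y_t: back direction perpendicular to z
    yt=-(f*np.cos(t)+np.array([0,0,1])*np.sin(t)); xt=np.cross(yt,z)
    return R.from_matrix(np.stack([xt,yt,z],1)), f
E
python3 - <<'E'
from h import *
Q,f=tool(0); print(Q.as_matrix().round(2))
rows([([.18,-.57,.33],R.from_rotvec(read_state()["orientation"]),6),([.508,.26,.33],Q,44)],90)
E
```

```text
[[-1.    0.04  0.  ]
 [ 0.04  1.    0.  ]
 [ 0.    0.   -1.  ]]
[0.0, 0.0, 0.0, 0.0, -0.01, -0.87, 90] ,
[0.0, 0.0, 0.0, 0.0, -0.01, -0.87, 90] ,
[0.0, 0.0, 0.0, 0.0, -0.01, -0.87, 90] ,
[0.0, 0.0, 0.0, 0.0, -0.01, -0.87, 90] ,
[0.0, 0.0, 0.0, 0.0, -0.01, -0.87, 90] ,
[0.0, 0.0, 0.0, 0.0, -0.01, -0.87, 90] ,
[0.0, 0.0, -0.61, 0.51, -0.63, 0.0, 90] ,
[0.0, 0.0, -0.61, 0.55, -0.6, 0.0, 90] ,
[0.0, 0.0, -0.61, 0.59, -0.56, 0.0, 90] ,
[0.0, 0.0, -0.61, 0.62, -0.52, 0.0, 90] 

[0.0, 0.0, -0.61, 0.65, -0.48, 0.0, 90] ,
[0.0, 0.0, -0.61, 0.68, -0.44, 0.0, 90] ,
[0.0, 0.0, -0.61, 0.71, -0.4, 0.0, 90] ,
[0.0, 0.0, -0.61, 0.73, -0.35, 0.0, 90] ,
[0.0, 0.0, -0.61, 0.75, -0.3, 0.0, 90] ,
[0.0, 0.0, -0.61, 0.77, -0.25, 0.0, 90] ,
[0.0, 0.0, -0.61, 0.79, -0.2, 0.0, 90] ,
[0.0, 0.0, -0.61, 0.8, -0.15, 0.0, 90] ,
[0.0, 0.0, -0.61, 0.8, -0.1, 0.0, 90] ,
[0.0, 0.0, -0.61, 0.81, -0.05, 0.0, 90] 

[0.0, 0.0, -0.61, 0.81, 0.0, 0.0, 90] ,
[0.0, 0.0, -0.61, 0.81, 0.05, 0.0, 90] ,
[0.0, 0.0, -0.61, 0.8, 0.1, 0.0, 90] ,
[0.0, 0.0, -0.61, 0.8, 0.15, 0.0, 90] ,
[0.0, 0.0, -0.61, 0.79, 0.2, 0.0, 90] ,
[0.0, 0.0
[... 314 characters left out ...]
] ,
[0.0, 0.0, -0.61, 0.55, 0.6, 0.0, 90] ,
[0.0, 0.0, -0.61, 0.51, 0.63, 0.0, 90] ,
[0.0, 0.0, -0.61, 0.47, 0.66, 0.0, 90] ,
[0.0, 0.0, -0.61, 0.43, 0.69, 0.0, 90] ,
[0.0, 0.0, -0.61, 0.38, 0.71, 0.0, 90] ,
[0.0, 0.0, -0.61, 0.34, 0.74, 0.0, 90] ,
[0.0, 0.0, -0.61, 0.29, 0.76, 0.0, 90] 

[0.0, 0.0, -0.61, 0.24, 0.77, 0.0, 90] ,
[0.0, 0.0, -0.61, 0.19, 0.79, 0.0, 90] ,
[0.0, 0.0, -0.61, 0.14, 0.8, 0.0, 90] ,
[0.0, 0.0, -0.61, 0.09, 0.81, 0.0, 90] ,
[0.0, 0.0, -0.61, 0.04, 0.81, 0.0, 90] ,
[0.0, 0.0, -0.61, -0.01, 0.81, 0.0, 90] ,
[0.0, 0.0, -0.61, -0.06, 0.81, 0.0, 90] ,
[0.0, 0.0, -0.61, -0.11, 0.8, 0.0, 90] ,
[0.0, 0.0, -0.61, -0.17, 0.79, 0.0, 90] ,
[0.0, 0.0, -0.61, -0.22, 0.78, 0.0, 90]
```

move_arm:
  plan:
    - [0, 0, 0, 0, 0, -0.9, 22]
    - [0, 0, 0, 0, 0, -0.9, 22]
    - [0, 0, 0, 0, 0, -0.9, 22]
    - [0, 0, 0, 0, 0, -0.9, 22]
    - [0, 0, 0, 0, 0, -0.9, 22]
    - [0, 0, 0, 0, 0, -0.9, 22]
    - [0, 0, -0.6, 0.6, -0.6, 0, 22]
    - [0, 0, -0.6, 0.6, -0.6, 0, 22]
    - [0, 0, -0.6, 0.6, -0.55, 0, 22]
    - [0, 0, -0.6, 0.65, -0.5, 0, 22]

```text
t: 1.1
tool_pos: [0.2149, -0.4958, 0.3343]
orientation: [-3.019, -0.866, 0.0]
force: [-0.1, 1.2, -0.1]
opening: 0.0226
gripper_force: 0.0
```

move_arm:
  plan:
    - [0, 0, -0.6, 0.7, -0.5, 0, 22]
    - [0, 0, -0.6, 0.7, -0.45, 0, 22]
    - [0, 0, -0.6, 0.75, -0.4, 0, 22]
    - [0, 0, -0.6, 0.75, -0.35, 0, 22]
    - [0, 0, -0.6, 0.75, -0.3, 0, 22]
    - [0, 0, -0.6, 0.8, -0.25, 0, 22]
    - [0, 0, -0.6, 0.8, -0.2, 0, 22]
    - [0, 0, -0.6, 0.8, -0.15, 0, 22]
    - [0, 0, -0.6, 0.8, -0.1, 0, 22]
    - [0, 0, -0.6, 0.8, -0.05, 0, 22]

```text
t: 2.1
tool_pos: [0.2934, -0.3047, 0.3344]
orientation: [-2.604, -1.757, 0.0]
force: [-0.2, -0.0, 0.5]
opening: 0.0219
gripper_force: 0.0
```

move_arm:
  plan:
    - [0, 0, -0.6, 0.8, 0, 0, 22]
    - [0, 0, -0.6, 0.8, 0.05, 0, 22]
    - [0, 0, -0.6, 0.8, 0.1, 0, 22]
    - [0, 0, -0.6, 0.8, 0.15, 0, 22]
    - [0, 0, -0.6, 0.8, 0.2, 0, 22]
    - [0, 0, -0.6, 0.75, 0.25, 0, 22]
    - [0, 0, -0.6, 0.75, 0.3, 0, 22]
    - [0, 0, -0.6, 0.75, 0.35, 0, 22]
    - [0, 0, -0.6, 0.7, 0.4, 0, 22]
    - [0, 0, -0.6, 0.7, 0.45, 0, 22]

```text
t: 3.1
tool_pos: [0.3702, -0.1171, 0.3345]
orientation: [-1.934, -2.475, 0.0]
force: [0.3, 0.4, -0.1]
opening: 0.0218
gripper_force: 0.0
```

move_arm:
  plan:
    - [0, 0, -0.6, 0.65, 0.5, 0, 22]
    - [0, 0, -0.6, 0.6, 0.5, 0, 22]
    - [0, 0, -0.6, 0.6, 0.55, 0, 22]
    - [0, 0, -0.6, 0.55, 0.6, 0, 22]
    - [0, 0, -0.6, 0.5, 0.65, 0, 22]
    - [0, 0, -0.6, 0.45, 0.65, 0, 22]
    - [0, 0, -0.6, 0.45, 0.7, 0, 22]
    - [0, 0, -0.6, 0.4, 0.7, 0, 22]
    - [0, 0, -0.6, 0.35, 0.75, 0, 22]
    - [0, 0, -0.6, 0.3, 0.75, 0, 22]

```text
t: 4.1
tool_pos: [0.4478, 0.0702, 0.3344]
orientation: [-1.074, -2.952, 0.0]
force: [0.8, -0.5, 0.1]
opening: 0.0219
gripper_force: 0.0
```

```bash
python3 - <<'E'
from h import *
s=read_state(); print(s["q"],s["tool_pos"],s["opening"])
Q,f=tool(0)
h=np.array([.508,.181,0])-.070*f; print(h)
rows([(np.r_[h[:2],.30],Q,10)],22)
E
```

```text
[ 4.23986027e-02 -2.83118034e-01  1.63839025e+00  4.05845940e-06
  1.78700391e+00 -8.30590034e-01] [0.44781629 0.0702458  0.33442385] 0.021942483238014496
[0.51111438 0.25093068 0.        ]
[0.0, 0.0, -0.62, 0.27, 0.72, 0.14, 22] ,
[0.0, 0.0, -0.62, 0.22, 0.73, 0.14, 22] ,
[0.0, 0.0, -0.62, 0.17, 0.75, 0.14, 22] ,
[0.0, 0.0, -0.62, 0.13, 0.76, 0.14, 22] ,
[0.0, 0.0, -0.62, 0.08, 0.76, 0.14, 22] ,
[0.0, 0.0, -0.62, 0.03, 0.77, 0.14, 22] ,
[0.0, 0.0, -0.62, -0.02, 0.77, 0.14, 22] ,
[0.0, 0.0, -0.62, -0.07, 0.76, 0.14, 22] ,
[0.0, 0.0, -0.62, -0.12, 0.76, 0.14, 22] ,
[0.0, 0.0, -0.62, -0.17, 0.75, 0.14, 22]
```

move_arm:
  plan:
    - [0, 0, -0.62, 0.27, 0.72, 0.14, 22]
    - [0, 0, -0.62, 0.22, 0.73, 0.14, 22]
    - [0, 0, -0.62, 0.17, 0.75, 0.14, 22]
    - [0, 0, -0.62, 0.13, 0.76, 0.14, 22]
    - [0, 0, -0.62, 0.08, 0.76, 0.14, 22]
    - [0, 0, -0.62, 0.03, 0.77, 0.14, 22]
    - [0, 0, -0.62, -0.02, 0.77, 0.14, 22]
    - [0, 0, -0.62, -0.07, 0.76, 0.14, 22]
    - [0, 0, -0.62, -0.12, 0.76, 0.14, 22]
    - [0, 0, -0.62, -0.17, 0.75, 0.14, 22]

```text
t: 5.1
tool_pos: [0.5116, 0.2511, 0.2991]
orientation: [-0.076, -3.14, 0.001]
force: [0.4, 0.6, 0.8]
opening: 0.0218
gripper_force: 0.0
```

```bash
python3 - <<'E'
from h import *
s=read_state(); print(s["q"],s["tool_pos"],s["opening"])
Q,f=tool(0)
rows([([.511,.25,.25],Q,5),([.511,.25,.203],Q,5)],22)
E
```

```text
[ 3.66246466e-01  3.04517276e-02  1.41454139e+00  2.04395054e-05
  1.69759437e+00 -1.15600660e+00] [0.51161688 0.25107677 0.29909489] 0.021761574406537393
[0.0, 0.0, -0.01, 0.0, -0.01, 0.39, 22] ,
[0.0, 0.0, -0.01, 0.0, -0.01, 0.39, 22] ,
[0.0, 0.0, -0.01, 0.0, -0.01, 0.39, 22] ,
[0.0, 0.0, -0.01, 0.0, -0.01, 0.39, 22] ,
[0.0, 0.0, -0.01, 0.0, -0.01, 0.39, 22] ,
[0.0, 0.0, 0.0, 0.0, 0.0, 0.38, 22] ,
[0.0, 0.0, 0.0, 0.0, 0.0, 0.38, 22] ,
[0.0, 0.0, 0.0, 0.0, 0.0, 0.38, 22] ,
[0.0, 0.0, 0.0, 0.0, 0.0, 0.38, 22] ,
[0.0, 0.0, 0.0, 0.0, 0.0, 0.38, 22]
```

Descend, watching the force, then close gently.

move_arm:
  plan:
    - [0, 0, 0, 0, -0.01, 0.39, 22]
    - [0, 0, 0, 0, -0.01, 0.39, 22]
    - [0, 0, 0, 0, -0.01, 0.39, 22]
    - [0, 0, 0, 0, -0.01, 0.39, 22]
    - [0, 0, 0, 0, 0, 0.39, 22]
    - [0, 0, 0, 0, 0, 0.38, 22]
    - [0, 0, 0, 0, 0, 0.38, 22]
    - [0, 0, 0, 0, 0, 0.38, 22]
    - [0, 0, 0, 0, 0, 0.38, 22]
    - [0, 0, 0, 0, 0, 0.38, 22]

```text
t: 6.1
tool_pos: [0.5116, 0.2494, 0.2028]
orientation: [0.08, 3.141, 0.0]
force: [-0.9, -0.2, -0.4]
opening: 0.0221
gripper_force: 0.0
```

move_arm:
  plan:
    - [0, 0, 0, 0, 0, 0, 0]
    - [0, 0, 0, 0, 0, 0, 0]
    - [0, 0, 0, 0, 0, 0, 0]
    - [0, 0, 0, 0, 0, 0, 0]
    - [0, 0, 0, 0, 0, 0, 0]
    - [0, 0, 0, 0, 0, 0, 0]
    - [0, 0, 0, 0, 0, 0, 0]
    - [0, 0, 0, 0, 0, 0, 0]
    - [0, 0, 0, 0, 0, 0, 0]
    - [0, 0, 0, 0, 0, 0, 0]
  force: 10

```text
t: 7.1
tool_pos: [0.5116, 0.2494, 0.2036]
orientation: [-0.081, -3.141, 0.0]
force: [0.2, 0.0, -0.1]
opening: 0.0004
gripper_force: 0.0
```

```bash
python3 - <<'E'
from h import *
s=read_state(); print(s["tool_pos"],s["opening"],s["gripper_force"])
Q,f=tool(0); p=s["tool_pos"]
h0=p-[0,0,-.008]; fe=h0+.105*f; fe[2]=h0[2]-.21; print(fe)
# final lean: bar (0.4985,.0125,.125)
d=fe[1]-.0125; th=np.degrees(np.arctan2(d,.125-fe[2])-np.arcsin(.008/np.hypot(d,.125))); print("lean",th)
way=[]
for k in range(1,31):
    t=np.radians((th+0.3)*k/30); way.append((fe+f*(-.105*np.cos(t)+.21*np.sin(t))+np.array([0,0,.105*np.sin(t)+.21*np.cos(t)-.008]),R.from_rotvec(s["orientation"]),1))
rows(way,0)
E
```

```text
[0.51158906 0.24936082 0.20356066] 0.0004389689748389478 0.0
[0.50691748 0.1444648  0.00156066]
lean 44.38931754915546
[0.0, 0.0, 0.0, 0.0, -0.22, -0.11, 0] ,
[0.0, 0.0, 0.0, 0.0, -0.22, -0.1, 0] ,
[0.0, 0.0, 0.0, 0.0, -0.23, -0.09, 0] ,
[0.0, 0.0, 0.0, 0.0, -0.23, -0.09, 0] ,
[0.0, 0.0, 0.0, 0.0, -0.23, -0.08, 0] ,
[0.0, 0.0, 0.0, 0.0, -0.23, -0.08, 0] ,
[0.0, 0.0, 0.0, 0.0, -0.23, -0.07, 0] ,
[0.0, 0.0, 0.0, 0.0, -0.24, -0.06, 0] ,
[0.0, 0.0, 0.0, 0.0, -0.24, -0.06, 0] ,
[0.0, 0.0, 0.0, 0.0, -0.24, -0.05, 0] 

[0.0, 0.0, 0.0, 0.0, -0.24, -0.05, 0] ,
[0.0, 0.0, 0.0, 0.0, -0.24, -0.04, 0] ,
[0.0, 0.0, 0.0, 0.0, -0.24, -0.03, 0] ,
[0.0, 0.0, 0.0, 0.0, -0.24, -0.03, 0] ,
[0.0, 0.0, 0.0, 0.0, -0.24, -0.02, 0] ,
[0.0, 0.0, 0.0, 0.0, -0.24, -0.01, 0] ,
[0.0, 0.0, 0.0, 0.0, -0.24, -0.01, 0] ,
[0.0, 0.0, 0.0, 0.0, -0.24, 0.0, 0] ,
[0.0, 0.0, 0.0, 0.0, -0.24, 0.0, 0] ,
[0.0, 0.0, 0.0, 0.0, -0.24, 0.01, 0] 

[0.0, 0.0, 0.0, 0.0, -0.24, 0.02, 0] ,
[0.0, 0.0, 0.0, 0.0, -0.24, 0.02, 0] ,
[0.0, 0.0, 0.0, 0.0, -0.24, 0.03, 0] ,
[0.0, 0.0, 0.0, 0.0, -0.24, 0.04, 0] ,
[0.0, 0.0, 0.0, 0.0, -0.24, 0.04, 0] ,
[0.0, 0.0, 0.0, 0.0, -0.24, 0.05, 0] ,
[0.0, 0.0, 0.0, 0.0, -0.24, 0.05, 0] ,
[0.0, 0.0, 0.0, 0.0, -0.24, 0.06, 0] ,
[0.0, 0.0, 0.0, 0.0, -0.23, 0.07, 0] ,
[0.0, 0.0, 0.0, 0.0, -0.23, 0.07, 0]
```

The fingers closed on nothing, so I'll look.

```bash
python3 - <<'E'
from h import *
c=read_camera("side"); d=read_camera("top"); np.savez("s1.npz",**c); np.savez("t1.npz",**d)
a=cv2.resize(c["frame"][190:340,230:380],(400,400),interpolation=cv2.INTER_CUBIC); b=cv2.resize(d["frame"][190:340,200:350],(400,400),interpolation=cv2.INTER_CUBIC)
cv2.imwrite("pics/g1.png",np.hstack([a,b])[:,:,::-1])
E
```

```text
(no output)
```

View pics/g1.png

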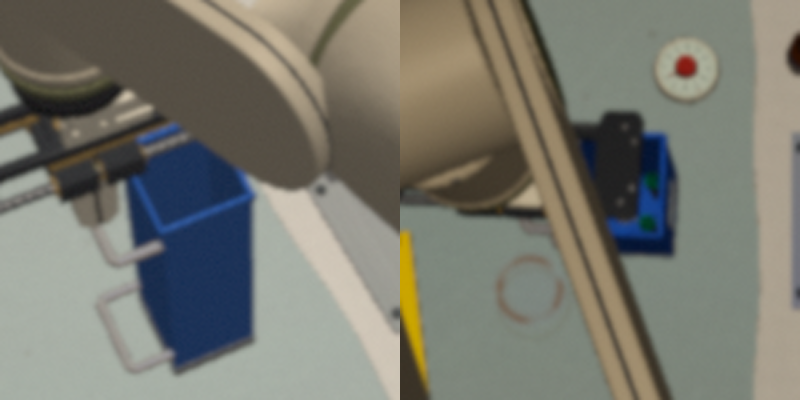

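```bash
python3 - <<'E'
from h import *
c=dict(np.load("s1.npz")); w=cloud(c)
Rm=cv2.Rodrigues(np.array(c["rvec"],float))[0]
def pr(p):
    q=Rm@np.array(p)+c["tvec"].ravel(); return (q[0]/q[2]*c["fx"]+c["cx"],q[1]/q[2]*c["fy"]+c["cy"])
print("tip",pr([.5116,.2494,.1926]),"bar",pr([.511,.25,.21]), pr([.541,.25,.21]),pr([.481,.25,.21]))
for v in range(256,292,3): print(v,[tuple(int(1000*k) if k==k else 0 for k in w[v,u]) for u in (258,262,266,270,274,280)])
s=read_state(); print(s["opening"],s["gripper_force"],s["force"])
E
```

```text
tip (np.float64(266.7131971387143), np.float64(278.0606433322547)) bar (np.float64(265.75966000843425), np.float64(273.8379540096129)) (np.float64(259.2311808335687), np.float64(261.6689158529594)) (np.float64(272.4718067651348), np.float64(286.3493472158308))
256 [(479, 266, 330), (477, 260, 329), (475, 254, 327), (474, 248, 324), (473, 241, 319), (473, 230, 311)]
259 [(475, 268, 328), (476, 261, 322), (474, 255, 320), (476, 248, 312), (501, 232, 263), (517, 216, 228)]
262 [(476, 269, 317), (474, 263, 316), (502, 248, 263), (501, 241, 260), (500, 234, 255), (523, 214, 207)]
265 [(502, 263, 265), (500, 257, 263), (503, 248, 252), (502, 241, 249), (501, 234, 243), (527, 214, 190)]
268 [(502, 264, 255), (501, 257, 252), (501, 250, 245), (500, 243, 241), (500, 235, 235), (529, 214, 176)]
271 [(645, 228, 0), (501, 258, 242), (501, 251, 235), (499, 244, 233), (628, 196, 0), (532, 214, 160)]
274 [(635, 232, 3), (499, 260, 234), (501, 252, 225), (624, 207, 1), (620, 199, 0), (534, 214, 144)]
277 [(629, 235, 1), (627, 226, -1), (503, 252, 212), (616, 211, 1), (613, 202, 0), (537, 214, 128)]
280 [(622, 238, 2), (619, 230, 0), (615, 222, -1), (493, 249, 213), (605, 206, 1), (542, 213, 106)]
283 [(616, 241, 0), (612, 233, 0), (608, 225, -1), (487, 251, 213), (598, 209, 1), (543, 213, 92)]
286 [(608, 245, 1), (605, 236, 0), (602, 228, -2), (481, 254, 214), (476, 248, 216), (472, 238, 214)]
289 [(602, 247, -1), (598, 239, 0), (594, 231, -1), (0, 0, 0), (475, 249, 209), (577, 204, 2)]
0.0007131666016665224 0.0 [-0.25825167 -0.33580552 -0.61023739]
```

move_arm:
  plan:
    - [0, 0, 0, 0, 0, 0, 22]
    - [0, 0, 0, 0, 0, 0, 22]
    - [0, 0, 0, 0, 0, 0, 22]
    - [0, 0, 0, 0, 0, 0, 22]
    - [0, 0, 0, 0, 0, 0.18, 22]
    - [0, 0, 0, 0, 0, 0.18, 22]
    - [0, 0, 0, 0, 0, 0.18, 22]
    - [0, 0, 0, 0, 0, 0.18, 22]
    - [0, 0, 0, 0, 0, 0, 22]
    - [0, 0, 0, 0, 0, 0, 22]

```text
t: 8.2
tool_pos: [0.5115, 0.2493, 0.1853]
orientation: [-0.081, -3.14, 0.0]
force: [-0.1, -0.3, 0.1]
opening: 0.0223
gripper_force: 0.0
```

move_arm:
  plan:
    - [0, 0, 0, 0, 0, 0, 0]
    - [0, 0, 0, 0, 0, 0, 0]
    - [0, 0, 0, 0, 0, 0, 0]
    - [0, 0, 0, 0, 0, 0, 0]
    - [0, 0, 0, 0, 0, 0, 0]
    - [0, 0, 0, 0, 0, 0, 0]
    - [0, 0, 0, 0, 0, 0, 0]
    - [0, 0, 0, 0, 0, 0, 0]
    - [0, 0, 0, 0, 0, 0, 0]
    - [0, 0, 0, 0, 0, 0, 0]
  force: 10

```text
t: 9.2
tool_pos: [0.5118, 0.2496, 0.186]
orientation: [0.08, 3.14, 0.001]
force: [0.7, 3.0, 3.4]
opening: 0.0075
gripper_force: 10.0
```

move_arm:
  plan:
    - [0, 0, 0, 0, 0, 0, 22]
    - [0, 0, 0, 0, 0, 0, 22]
    - [0, 0, 0, 0, 0, 0, 22]
    - [0, 0, 0, 0, 0, 0.16, 22]
    - [0, 0, 0, 0, 0, 0.16, 22]
    - [0, 0, 0, 0, 0, 0, 0]
    - [0, 0, 0, 0, 0, 0, 0]
    - [0, 0, 0, 0, 0, 0, 0]
    - [0, 0, 0, 0, 0, 0, 0]
    - [0, 0, 0, 0, 0, 0, 0]
  force: 10

```text
t: 10.2
tool_pos: [0.5116, 0.2494, 0.1776]
orientation: [-0.08, -3.141, -0.0]
force: [-0.0, 0.0, -1.7]
opening: 0.0074
gripper_force: 10.0
```

```bash
python3 - <<'E'
from h import *
s=read_state(); print(s["tool_pos"],s["opening"],s["force"])
c=read_camera("side"); w=cloud(c)
p=w[(w[...,0]>.44)&(w[...,0]<.56)&(w[...,1]>.2)&(w[...,1]<.3)]
f=c["frame"]; cv2.imwrite("pics/g2.png",cv2.resize(f[200:350,220:370],(600,600),interpolation=cv2.INTER_CUBIC)[:,:,::-1])
for v in range(262,300,4): print(v,[tuple(int(1000*k) if k==k else 0 for k in w[v,u]) for u in (258,262,266,270,274,278)])
E
```

```text
[0.51157572 0.24939637 0.17758388] 0.007436611285174615 [-0.0421089   0.03155538 -1.67590198]
262 [(485, 267, 303), (481, 261, 304), (477, 255, 305), (478, 248, 298), (475, 242, 298), (475, 235, 293)]
266 [(476, 270, 305), (475, 264, 302), (475, 257, 296), (501, 242, 246), (474, 243, 287), (637, 181, -2)]
270 [(474, 272, 296), (474, 265, 291), (514, 247, 216), (503, 243, 230), (501, 236, 227), (624, 187, 2)]
274 [(502, 266, 236), (502, 259, 230), (508, 250, 213), (502, 244, 218), (500, 237, 215), (616, 191, 0)]
278 [(508, 266, 212), (503, 260, 214), (501, 253, 211), (494, 247, 217), (500, 238, 202), (608, 195, -2)]
282 [(618, 240, 0), (501, 262, 205), (502, 254, 195), (488, 251, 216), (599, 208, 3), (596, 200, 2)]
286 [(607, 245, 2), (604, 236, 1), (601, 228, 0), (595, 220, 1), (478, 247, 214), (474, 241, 214)]
290 [(599, 249, 0), (593, 241, 2), (591, 232, 0), (585, 225, 3), (582, 217, 1), (577, 209, 3)]
294 [(589, 253, 1), (587, 244, -1), (580, 237, 2), (577, 229, 0), (573, 221, 0), (568, 213, 1)]
298 [(579, 257, 2), (576, 249, 0), (573, 241, 0), (568, 233, 0), (545, 231, 38), (541, 223, 38)]
```

View pics/g2.png

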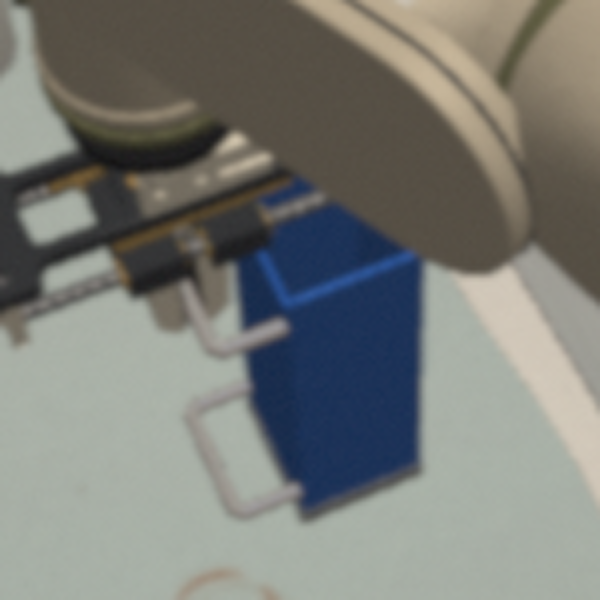

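move_arm:
  plan:
    - [0, 0, 0, 0, -0.22, -0.11, 0]
    - [0, 0, 0, 0, -0.22, -0.1, 0]
    - [0, 0, 0, 0, -0.23, -0.09, 0]
    - [0, 0, 0, 0, -0.23, -0.09, 0]
    - [0, 0, 0, 0, -0.23, -0.08, 0]
    - [0, 0, 0, 0, -0.23, -0.08, 0]
    - [0, 0, 0, 0, -0.23, -0.07, 0]
    - [0, 0, 0, 0, -0.24, -0.06, 0]
    - [0, 0, 0, 0, -0.24, -0.06, 0]
    - [0, 0, 0, 0, -0.24, -0.05, 0]

```text
t: 11.25
tool_pos: [0.5088, 0.1913, 0.1977]
orientation: [0.081, 3.14, 0.0]
force: [0.0, 0.7, -0.1]
opening: 0.0076
gripper_force: 10.0
```

move_arm:
  plan:
    - [0, 0, 0, 0, -0.24, -0.05, 0]
    - [0, 0, 0, 0, -0.24, -0.04, 0]
    - [0, 0, 0, 0, -0.24, -0.03, 0]
    - [0, 0, 0, 0, -0.24, -0.03, 0]
    - [0, 0, 0, 0, -0.24, -0.02, 0]
    - [0, 0, 0, 0, -0.24, -0.01, 0]
    - [0, 0, 0, 0, -0.24, -0.01, 0]
    - [0, 0, 0, 0, -0.24, 0, 0]
    - [0, 0, 0, 0, -0.24, 0, 0]
    - [0, 0, 0, 0, -0.24, 0.01, 0]

```text
t: 12.25
tool_pos: [0.5055, 0.1312, 0.2017]
orientation: [-0.081, -3.14, 0.0]
force: [1.4, 0.1, -0.0]
opening: 0.0073
gripper_force: 10.0
```

move_arm:
  plan:
    - [0, 0, 0, 0, -0.24, 0.02, 0]
    - [0, 0, 0, 0, -0.24, 0.02, 0]
    - [0, 0, 0, 0, -0.24, 0.03, 0]
    - [0, 0, 0, 0, -0.24, 0.04, 0]
    - [0, 0, 0, 0, -0.24, 0.04, 0]
    - [0, 0, 0, 0, -0.24, 0.05, 0]
    - [0, 0, 0, 0, -0.24, 0.05, 0]
    - [0, 0, 0, 0, -0.22, 0.06, 0]
    - [0, 0, 0, 0, 0, 0, 0]
    - [0, 0, 0, 0, 0, 0, 0]

```text
t: 13.25
tool_pos: [0.5031, 0.0842, 0.194]
orientation: [-0.081, -3.14, -0.0]
force: [0.6, -0.6, -0.5]
opening: 0.0073
gripper_force: 10.0
```

```bash
cat >> h.py <<'E'
def blue(c,w):
    f=c["frame"].astype(int); m=(f[...,2]>f[...,0]+30)&(f[...,2]>f[...,1]+25)&np.isfinite(w[...,2])&(w[...,0]>.42)&(w[...,0]<.6)&(w[...,1]>-.15)&(w[...,1]<.35)&(w[...,2]>-.01)
    return w[m],m
E
python3 - <<'E'
from h import *
s=read_state(); print(s["tool_pos"],s["opening"],s["force"])
c=read_camera("side"); w=cloud(c); np.savez("s3.npz",**c)
p,m=blue(c,w); print(len(p))
# -x side (robot facing) face at low x
q=p[p[:,0]<.475]; r=cv2.minAreaRect((q[:,1:]*1000).astype(np.float32)); print(r, cv2.boxPoints(r).round(), np.median(q[:,0]))
save(c,"s3")
E
```

```text
[0.50310827 0.08421257 0.19402938] 0.007306437356552252 [ 0.58383622 -0.58547415 -0.4725633 ]
4378
((72.9266357421875, 153.8230743408203), (134.18292236328125, 299.3746032714844), 24.782459259033203) [[-51. 262.]
 [ 75. -10.]
 [197.  46.]
 [ 71. 318.]] 0.46521037194435
```

View pics/s3.png

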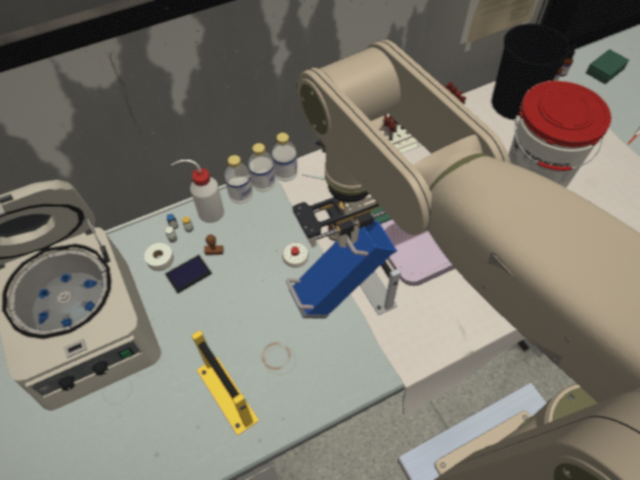

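move_arm:
  plan:
    - [0, 0, 0, 0, -0.2, 0.06, 0]
    - [0, 0, 0, 0, -0.2, 0.07, 0]
    - [0, 0, 0, 0, -0.1, 0.04, 0]
    - [0, 0, 0, 0, 0, 0.02, 0]
    - [0, 0, 0, 0, 0, 0, 0]
    - [0, 0, 0, 0, 0, 0, 18]
    - [0, 0, 0, 0, 0, 0, 18]
    - [0, 0, 0, 0, 0, 0, 18]
    - [0, 0, 0, 0, 0, -0.1, 18]
    - [0, 0, 0, 0, 0, -0.3, 20]

```text
t: 14.3
tool_pos: [0.5019, 0.0716, 0.1987]
orientation: [-0.081, -3.139, 0.0]
force: [0.4, -0.7, -0.1]
opening: 0.0197
gripper_force: 0.0
```

move_arm:
  plan:
    - [0, 0, 0, 0, 0, -0.5, 20]
    - [0, 0, 0, 0, 0, -0.8, 20]
    - [0, 0, 0, 0, 0, -1, 20]
    - [0, 0, 0, 0, 0, -1, 20]
    - [0, 0, 0, 0, 0, -1, 20]
    - [0, 0, 0, 0, 0.9, -0.2, 24]
    - [0, 0, 0, 0, 1, 0, 24]
    - [0, 0, 0, 0, 1, 0, 24]
    - [0, 0, 0, 0, 1, 0, 24]
    - [0, 0, 0, 0, 1, 0, 24]

```text
t: 15.3
tool_pos: [0.509, 0.1952, 0.3133]
orientation: [0.081, 3.139, 0.001]
force: [-0.2, -0.7, -0.3]
opening: 0.0243
gripper_force: 0.0
```

```bash
python3 - <<'E'
from h import *
s=read_state(); print(s["q"],s["tool_pos"],s["opening"],s["force"])
c=read_camera("side"); w=cloud(c); np.savez("s4.npz",**c)
d=read_camera("top"); wd=cloud(d); np.savez("t4.npz",**d)
p,m=blue(c,w)
q=p[(p[:,0]<.474)&(p[:,2]<.21)]; r=cv2.minAreaRect((q[:,1:]*1000).astype(np.float32)); print(r,cv2.boxPoints(r).round(), np.median(q[:,0]))
a=cv2.resize(c["frame"][200:350,260:410],(400,400),interpolation=cv2.INTER_CUBIC); b=cv2.resize(d["frame"][190:340,240:390],(400,400),interpolation=cv2.INTER_CUBIC)
cv2.imwrite("pics/g4.png",np.hstack([a,b])[:,:,::-1])
E
```

```text
[ 2.72200041e-01 -3.85523958e-02  1.45784537e+00 -7.43665000e-05
  1.72080697e+00 -1.24722732e+00] [0.50898378 0.1951986  0.31329638] 0.024286840832945262 [-0.17546968 -0.65241116 -0.26808237]
((85.92147827148438, 115.6537094116211), (73.85111236572266, 223.26048278808594), 45.28269958496094) [[-19. 168.]
 [139.  11.]
 [191.  63.]
 [ 33. 220.]] 0.46433255213273367
```

View pics/g4.png

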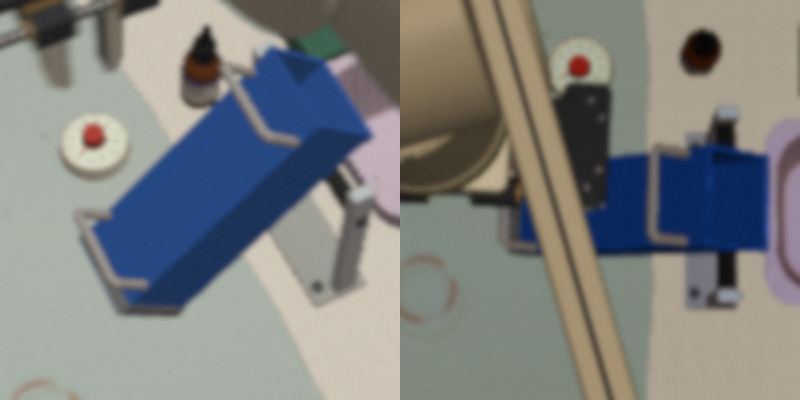

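```bash
python3 - <<'E'
from h import *
c=dict(np.load("s4.npz")); w=cloud(c); p,m=blue(c,w)
v,u=np.mgrid[:480,:640]
f=c["frame"].astype(int)
g=(~m)&(u>285)&(u<320)&(v>274)&(v<312)&(w[...,2]>.06)&(w[...,2]<.13)&(w[...,1]<.23)
P=w[g]; print(len(P),P.min(0).round(3),P.max(0).round(3)); 
B=P[P[:,1]>.185]; print(len(B),np.median(B,0).round(4),B[:,0].min(),B[:,0].max())
for x0 in np.arange(.46,.56,.01):
    k=P[(abs(P[:,0]-x0)<.005)]
    if len(k): k=k[k[:,1]>.18]; print(round(x0,3),len(k),np.median(k,0).round(4) if len(k) else "")
top=p[(p[:,0]>.475)&(p[:,0]<.535)&(p[:,2]>.06)]
# -x face: plane fit
A=top[(top[:,2]<.2)]; U,S,V=np.linalg.svd(A-A.mean(0)); print("normal",V[2],"ctr",A.mean(0),S)
print("expect", .1445+.0495)
# finger tips now
t=w[(w[...,0]>.48)&(w[...,0]<.53)&(w[...,1]>.17)&(w[...,1]<.235)&(w[...,2]>.25)]; print("gripper lowest z",np.percentile(t[:,2],[0,1,5]))
E
```

```text
205 [0.466 0.166 0.061] [0.542 0.201 0.108]
149 [0.4995 0.1956 0.1009] 0.4662687174346014 0.542301937509727
0.47 37 [0.4701 0.1902 0.0956]
0.48 21 [0.4794 0.1962 0.1011]
0.49 18 [0.4898 0.1972 0.1009]
0.5 17 [0.4995 0.1974 0.1024]
0.51 14 [0.5102 0.1961 0.1012]
0.52 19 [0.521  0.1965 0.1018]
0.53 16 [0.5305 0.1945 0.1023]
0.54 27 [0.5377 0.1875 0.0952]
normal [-0.80966808 -0.32514376 -0.48858892] ctr [0.50616178 0.09582884 0.13582809] [3.24499876 0.92538658 0.81915978]
expect 0.194
gripper lowest z [0.33278721 0.34037873 0.36222968]
```

```bash
python3 - <<'E'
from h import *
Q,f=tool(30); z=Q.as_matrix()[:,2]; print(z)
H=np.array([.5055,.195,.099])
rows([(H-.04*z,Q,10)],22)
E
```

```text
[-0.0222456  -0.49950489 -0.8660254 ]
[0.5, 0.0, 0.0, 0.01, 0.07, 0.72, 22] ,
[0.5, 0.0, 0.0, 0.01, 0.11, 0.71, 22] ,
[0.5, 0.0, 0.0, 0.01, 0.15, 0.71, 22] ,
[0.5, 0.0, 0.0, 0.01, 0.18, 0.7, 22] ,
[0.5, 0.0, 0.0, 0.01, 0.22, 0.69, 22] ,
[0.5, 0.0, 0.0, 0.01, 0.26, 0.67, 22] ,
[0.5, 0.0, 0.0, 0.01, 0.29, 0.66, 22] ,
[0.5, 0.0, 0.0, 0.01, 0.32, 0.64, 22] ,
[0.5, 0.0, 0.0, 0.01, 0.36, 0.63, 22] ,
[0.5, 0.0, 0.0, 0.01, 0.39, 0.61, 22]
```

move_arm:
  plan:
    - [0.5, 0, 0, 0.01, 0.07, 0.72, 22]
    - [0.5, 0, 0, 0.01, 0.11, 0.71, 22]
    - [0.5, 0, 0, 0.01, 0.15, 0.71, 22]
    - [0.5, 0, 0, 0.01, 0.18, 0.7, 22]
    - [0.5, 0, 0, 0.01, 0.22, 0.69, 22]
    - [0.5, 0, 0, 0.01, 0.26, 0.67, 22]
    - [0.5, 0, 0, 0.01, 0.29, 0.66, 22]
    - [0.5, 0, 0, 0.01, 0.32, 0.64, 22]
    - [0.5, 0, 0, 0.01, 0.36, 0.63, 22]
    - [0.5, 0, 0, 0.01, 0.39, 0.61, 22]

```text
t: 16.4
tool_pos: [0.5079, 0.212, 0.1328]
orientation: [-0.079, -3.021, 0.812]
force: [1.0, -0.2, -0.2]
opening: 0.0223
gripper_force: 0.0
```

```bash
python3 - <<'E'
from h import *
s=read_state(); print(s["q"],s["tool_pos"],s["opening"],s["force"],s["orientation"])
c=read_camera("side"); w=cloud(c); np.savez("s5.npz",**c)
r=R.from_rotvec(s["orientation"]); P=w[np.isfinite(w[...,2])]
L=r.inv().apply(P-s["tool_pos"])
k=(abs(L[:,0])<.02)&(abs(L[:,1])<.06)&(L[:,2]>-.12)&(L[:,2]<.02); L=L[k]
for z0 in np.arange(-.11,.02,.01):
    j=L[abs(L[:,2]-z0)<.005]
    if len(j): print(round(z0,2),len(j),"x",j[:,0].min().round(3),j[:,0].max().round(3),"y",np.percentile(j[:,1],[0,10,50,90,100]).round(3))
cv2.imwrite("pics/g5.png",cv2.resize(c["frame"][180:330,230:380],(600,600),interpolation=cv2.INTER_CUBIC)[:,:,::-1])
E
```

```text
[ 0.59259092  0.37147768  1.42966436 -0.41496813  1.66576649 -0.8971366 ] [0.50790375 0.211978   0.13282399] 0.02227865358940367 [ 0.99811756 -0.22905736 -0.18768988] [-0.07888858 -3.02109692  0.81191812]
```

View pics/g5.png

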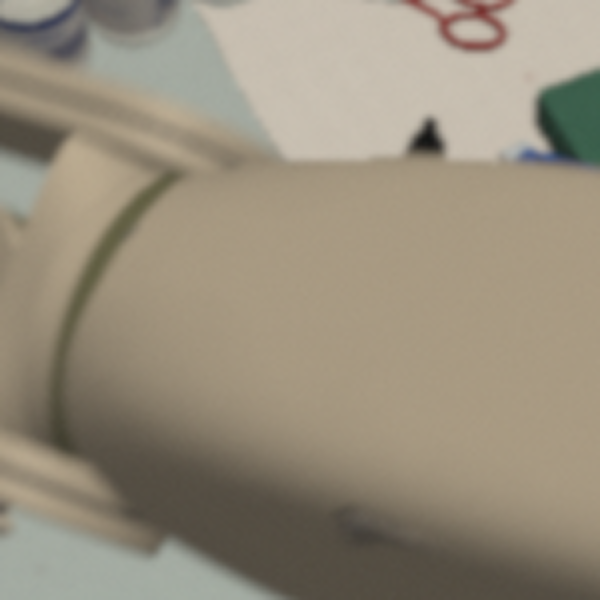

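The forearm hides the gripper from the side camera, so I'll check what the top camera sees in tool coordinates.

```bash
python3 - <<'E'
from h import *
s=read_state(); r=R.from_rotvec(s["orientation"])
for n in ("top","side"):
    c=read_camera(n); w=cloud(c); P=w[np.isfinite(w[...,2])]
    L=r.inv().apply(P-s["tool_pos"])
    k=(abs(L[:,0])<.06)&(abs(L[:,1])<.12)&(L[:,2]>-.2)&(L[:,2]<.03)
    print(n,k.sum())
    for z0 in np.arange(-.19,.02,.02):
        j=L[k&(abs(L[:,2]-z0)<.01)]
        if len(j): print(round(z0,2),len(j),"x",j[:,0].min().round(3),j[:,0].max().round(3),"y",j[:,1].min().round(3),j[:,1].max().round(3))
# vertical-tool picture t1? earlier frames with tool down: gripper body underside/top face height in s1,s3
for fn,tz,ty in (("s1.npz",.2036,.2494),("s4.npz",.3133,.1952)):
    w=cloud(dict(np.load(fn))); k=(abs(w[...,0]-.511)<.045)&(abs(w[...,1]-ty)<.11)&(w[...,2]>tz-.02)&(w[...,2]<tz+.2)
    z=w[k][:,2]-tz; print(fn,np.histogram(z,np.arange(-.02,.2,.01))[0])
E
```

```text
top 2215
-0.19 437 x -0.035 0.037 y -0.043 -0.008
-0.17 157 x -0.019 0.023 y -0.043 -0.029
-0.15 834 x -0.035 0.036 y -0.096 0.066
-0.13 436 x -0.035 0.036 y -0.095 0.083
-0.11 308 x -0.035 0.036 y -0.09 0.079
side 244
-0.15 159 x -0.032 0.04 y 0.064 0.093
-0.13 50 x 0.029 0.039 y 0.067 0.09
-0.11 35 x 0.027 0.038 y 0.072 0.083
s1.npz [ 213  202  257  205  179  233   56   50   24    2    0    1   31  271
  544  273 1151  142   46    4   71]
s4.npz [   0    0    0    2   53   76   75   78   79   31   15    9   43  329
  783  354 1430  180  100   12   95]
```

```bash
python3 - <<'E'
from h import *
Q,f=tool(30); z=Q.as_matrix()[:,2]
H=np.array([.5055,.195,.099])
rows([(H-.01*z,Q,5),(H+.03*z,Q,5)],22)
E
```

```text
[0.0, -0.01, -0.01, 0.0, 0.01, 0.21, 22] ,
[0.0, -0.01, -0.01, 0.0, 0.01, 0.21, 22] ,
[0.0, -0.01, -0.01, 0.0, 0.01, 0.21, 22] ,
[0.0, -0.01, -0.01, 0.0, 0.01, 0.21, 22] ,
[0.0, -0.01, -0.01, 0.0, 0.01, 0.21, 22] ,
[0.0, 0.0, 0.0, 0.0, 0.0, 0.32, 22] ,
[0.0, 0.0, 0.0, 0.0, 0.0, 0.32, 22] ,
[0.0, 0.0, 0.0, 0.0, 0.0, 0.32, 22] ,
[0.0, 0.0, 0.0, 0.0, 0.0, 0.32, 22] ,
[0.0, 0.0, 0.0, 0.0, 0.0, 0.32, 22]
```

move_arm:
  plan:
    - [0, 0, 0, 0, 0.01, 0.21, 22]
    - [0, 0, 0, 0, 0.01, 0.21, 22]
    - [0, 0, 0, 0, 0.01, 0.21, 22]
    - [0, 0, 0, 0, 0.01, 0.21, 22]
    - [0, 0, 0, 0, 0.01, 0.21, 22]
    - [0, 0, 0, 0, 0, 0.32, 22]
    - [0, 0, 0, 0, 0, 0.32, 22]
    - [0, 0, 0, 0, 0, 0.32, 22]
    - [0, 0, 0, 0, 0, 0.32, 22]
    - [0, 0, 0, 0, 0, 0.32, 22]

```text
t: 17.55
tool_pos: [0.5054, 0.1799, 0.0735]
orientation: [-0.077, -3.021, 0.81]
force: [0.4, -0.3, -0.2]
opening: 0.0217
gripper_force: 0.0
```

move_arm:
  plan:
    - [0, 0, 0, 0, 0, 0, 0]
    - [0, 0, 0, 0, 0, 0, 0]
    - [0, 0, 0, 0, 0, 0, 0]
    - [0, 0, 0, 0, 0, 0, 0]
    - [0, 0, 0, 0, 0, 0, 0]
    - [0, 0, 0, 0, 0, 0, 0]
    - [0, 0, 0, 0, 0, 0, 0]
    - [0, 0, 0, 0, 0, 0, 0]
    - [0, 0, 0, 0, 0, 0, 0]
    - [0, 0, 0, 0, 0, 0, 0]
  force: 12

```text
t: 18.55
tool_pos: [0.5057, 0.1811, 0.0743]
orientation: [-0.077, -3.022, 0.808]
force: [0.4, 6.2, -3.1]
opening: 0.0074
gripper_force: 12.0
```

```bash
cat >> h.py <<'E'
B=np.array([.5,.0125,.125])
def handle(th,s,H0):
    f=tool(0)[1]; t=np.radians(th); sn,cs=np.sin(t),np.cos(t)
    u=-.008*cs-s*sn-.105*cs+.035*sn; z=.125+.008*sn-s*cs+.105*sn+.035*cs
    y=B[1]+u*f[1]; x=H0[0]+(y-H0[1])*f[0]/f[1]
    return np.array([x,y,z])
E
python3 - <<'E'
from h import *
s=read_state(); H=np.array([.5055,.195,.0985]); p=s["tool_pos"]; r=R.from_rotvec(s["orientation"])
loc=r.inv().apply(p-H); print("loc",loc, handle(44.4,.183,H),handle(130,.18,H))
way=[]
N=60
for k in range(1,N+1):
    th=44.4+(130.5-44.4)*k/N; sl=.183-.002*k/N
    hp=handle(th,sl,H)-handle(44.4,.183,H)+H
    Q,_=tool(30-1.02*(th-44.4)); way.append((hp+Q.apply(loc),Q,1))
P=rows(way,0); print(P[0],P[1].as_rotvec())
E
```

```text
loc [-8.62650910e-04  3.50670199e-05  2.79416330e-02] [0.50557139 0.1966031  0.09832   ] [0.49908261 0.05090338 0.30476723]
[-0.23, -0.03, -0.05, 0.0, -0.05, -0.17, 0] ,
[-0.24, 0.0, 0.0, 0.0, -0.04, -0.17, 0] ,
[-0.24, 0.0, 0.0, 0.0, -0.04, -0.17, 0] ,
[-0.24, 0.0, 0.0, 0.0, -0.04, -0.17, 0] ,
[-0.24, 0.0, 0.0, 0.0, -0.04, -0.17, 0] ,
[-0.24, 0.0, 0.0, 0.0, -0.04, -0.17, 0] ,
[-0.24, 0.0, 0.0, 0.0, -0.04, -0.17, 0] ,
[-0.24, 0.0, 0.0, 0.0, -0.04, -0.17, 0] ,
[-0.24, 0.0, 0.0, 0.0, -0.04, -0.17, 0] ,
[-0.24, 0.0, 0.0, 0.0, -0.04, -0.17, 0] 

[-0.24, 0.0, 0.0, 0.0, -0.04, -0.17, 0] ,
[-0.24, 0.0, 0.0, 0.0, -0.04, -0.17, 0] ,
[-0.24, 0.0, 0.0, 0.0, -0.04, -0.17, 0] ,
[-0.24, 0.0, 0.0, 0.0, -0.04, -0.17, 0] ,
[-0.24, 0.0, 0.0, 0.0, -0.04, -0.17, 0] ,
[-0.24, 0.0, 0.0, 0.0, -0.04, -0.17, 0] ,
[-0.24, 0.0, 0.0, 0.0, -0.04, -0.17, 0] ,
[-0.24, 0.0, 0.0, 0.0, -0.04, -0.17, 0] ,
[-0.24, 0.0, 0.0, 0.0, -0.04, -0.17, 0] ,
[-0.24, 0.0, 0.0, 0.0, -0.04, -0.17, 0] 

[-0.24, 0.0, 0.0, 0.0, -0.04, -0.17, 0] ,
[-0.24, 0.0, 0.0, 0.0, -0.04, -0.17, 0] ,
[-0.24, 0.0, 0.0, 0.0, -0.04, -0.17, 0] ,
[-0.24
[... 917 characters left out ...]

[-0.24, 0.0, 0.0, 0.0, -0.04, -0.17, 0] ,
[-0.24, 0.0, 0.0, 0.0, -0.04, -0.17, 0] ,
[-0.24, 0.0, 0.0, 0.0, -0.04, -0.17, 0] ,
[-0.24, 0.0, 0.0, 0.0, -0.04, -0.17, 0] ,
[-0.24, 0.0, 0.0, 0.0, -0.04, -0.17, 0] 

[-0.24, 0.0, 0.0, 0.0, -0.04, -0.17, 0] ,
[-0.24, 0.0, 0.0, 0.0, -0.04, -0.17, 0] ,
[-0.24, 0.0, 0.0, 0.0, -0.04, -0.17, 0] ,
[-0.24, 0.0, 0.0, 0.0, -0.04, -0.17, 0] ,
[-0.24, 0.0, 0.0, 0.0, -0.04, -0.17, 0] ,
[-0.24, 0.0, 0.0, 0.0, -0.04, -0.17, 0] ,
[-0.24, 0.0, 0.0, 0.0, -0.04, -0.17, 0] ,
[-0.24, 0.0, 0.0, 0.0, -0.04, -0.17, 0] ,
[-0.24, 0.0, 0.0, 0.0, -0.04, -0.17, 0] ,
[-0.24, 0.0, 0.0, 0.0, -0.04, -0.17, 0] 

[0.50089002 0.07209787 0.29107462] [0.06077637 2.73070952 1.50811674]
```

move_arm:
  plan:
    - [-0.24, 0, 0, 0, -0.04, -0.17, 0]
    - [-0.24, 0, 0, 0, -0.04, -0.17, 0]
    - [-0.24, 0, 0, 0, -0.04, -0.17, 0]
    - [-0.24, 0, 0, 0, -0.04, -0.17, 0]
    - [-0.24, 0, 0, 0, -0.04, -0.17, 0]
    - [-0.24, 0, 0, 0, -0.04, -0.17, 0]
    - [-0.24, 0, 0, 0, -0.04, -0.17, 0]
    - [-0.24, 0, 0, 0, -0.04, -0.17, 0]
    - [-0.24, 0, 0, 0, -0.04, -0.17, 0]
    - [-0.24, 0, 0, 0, -0.04, -0.17, 0]

```text
t: 19.55
tool_pos: [0.5061, 0.1884, 0.1178]
orientation: [-0.079, -3.106, 0.422]
force: [0.6, 4.5, -1.6]
opening: 0.0073
gripper_force: 12.0
```

move_arm:
  plan:
    - [-0.24, 0, 0, 0, -0.04, -0.17, 0]
    - [-0.24, 0, 0, 0, -0.04, -0.17, 0]
    - [-0.24, 0, 0, 0, -0.04, -0.17, 0]
    - [-0.24, 0, 0, 0, -0.04, -0.17, 0]
    - [-0.24, 0, 0, 0, -0.04, -0.17, 0]
    - [-0.24, 0, 0, 0, -0.04, -0.17, 0]
    - [-0.24, 0, 0, 0, -0.04, -0.17, 0]
    - [-0.24, 0, 0, 0, -0.04, -0.17, 0]
    - [-0.24, 0, 0, 0, -0.04, -0.17, 0]
    - [-0.24, 0, 0, 0, -0.04, -0.17, 0]

```text
t: 20.55
tool_pos: [0.5057, 0.1847, 0.1609]
orientation: [-0.081, -3.14, 0.03]
force: [1.1, 4.9, -1.6]
opening: 0.0079
gripper_force: 12.0
```

```bash
cat > lift.py <<'E'
from h import *
import sys
th0,th1,N,s1=map(float,sys.argv[1:5]); N=int(N)
s=read_state(); print(s["q"].round(2),s["tool_pos"],s["opening"],s["force"].round(1))
r=R.from_rotvec(s["orientation"]); z=r.as_matrix()[:,2]; print("tool tilt",np.degrees(np.arctan2(-z[1],-z[2])))
H=np.array([.5055,.195,.0985]); loc=np.array([-.0009,0,.028]); d=H-handle(44.4,.183,H)
way=[]
for k in range(1,N+1):
    th=th0+(th1-th0)*k/N; Q,_=tool(30-1.02*(th-44.4)); way.append((handle(th,s1,H)+d+Q.apply(loc),Q,1))
rows(way,0)
w=cloud(read_camera("top")); c=read_camera("top"); p,m=blue(c,w); print(len(p)); 
if len(p): print("blue y,z range",np.percentile(p,[1,99],axis=0).round(3))
E
python3 lift.py 73.1 130.5 40 .181 | awk 'NR<14||NR>44'
```

```text
[ 0.27 -0.01  1.7  -0.02  1.45 -1.25] [0.50573941 0.18474709 0.16087801] 0.007915893603879738 [ 1.1  4.9 -1.6]
tool tilt 1.0920207915254072
[-0.31, 0.0, -0.07, -0.01, -0.12, -0.25, 0] ,
[-0.24, 0.0, 0.0, 0.0, -0.04, -0.17, 0] ,
[-0.24, 0.0, 0.0, 0.0, -0.04, -0.17, 0] ,
[-0.24, 0.0, 0.0, 0.0, -0.04, -0.17, 0] ,
[-0.24, 0.0, 0.0, 0.0, -0.04, -0.17, 0] ,
[-0.24, 0.0, 0.0, 0.0, -0.04, -0.17, 0] ,
[-0.24, 0.0, 0.0, 0.0, -0.04, -0.17, 0] ,
[-0.24, 0.0, 0.0, 0.0, -0.04, -0.17, 0] ,
[-0.24, 0.0, 0.0, 0.0, -0.04, -0.17, 0] ,
[-0.24, 0.0, 0.0, 0.0, -0.04, -0.17, 0] 

[-0.24, 0.0, 0.0, 0.0, -0.04, -0.17, 0] 

2274
blue y,z range [[ 0.46  -0.035  0.144]
 [ 0.536  0.173  0.242]]
```

move_arm:
  plan:
    - [-0.31, 0, -0.05, 0, -0.1, -0.24, 0]
    - [-0.24, 0, 0, 0, -0.04, -0.17, 0]
    - [-0.24, 0, 0, 0, -0.04, -0.17, 0]
    - [-0.24, 0, 0, 0, -0.04, -0.17, 0]
    - [-0.24, 0, 0, 0, -0.04, -0.17, 0]
    - [-0.24, 0, 0, 0, -0.04, -0.17, 0]
    - [-0.24, 0, 0, 0, -0.04, -0.17, 0]
    - [-0.24, 0, 0, 0, -0.04, -0.17, 0]
    - [-0.24, 0, 0, 0, -0.04, -0.17, 0]
    - [-0.24, 0, 0, 0, -0.04, -0.17, 0]

```text
t: 21.65
tool_pos: [0.505, 0.1691, 0.2038]
orientation: [0.072, 3.113, 0.375]
force: [-0.1, 2.0, -1.7]
opening: 0.0074
gripper_force: 12.0
```

move_arm:
  plan:
    - [-0.24, 0, 0, 0, -0.05, -0.18, 0]
    - [-0.24, 0, 0, 0, -0.05, -0.18, 0]
    - [-0.24, 0, 0, 0, -0.05, -0.17, 0]
    - [-0.24, 0, 0, 0, -0.04, -0.17, 0]
    - [-0.24, 0, 0, 0, -0.04, -0.17, 0]
    - [-0.24, 0, 0, 0, -0.04, -0.17, 0]
    - [-0.24, 0, 0, 0, -0.04, -0.17, 0]
    - [-0.24, 0, 0, 0, -0.04, -0.17, 0]
    - [-0.24, 0, 0, 0, -0.04, -0.17, 0]
    - [-0.24, 0, 0, 0, -0.04, -0.17, 0]

```text
t: 22.65
tool_pos: [0.5039, 0.1443, 0.2404]
orientation: [0.07, 3.036, 0.761]
force: [0.9, 0.0, -2.9]
opening: 0.0078
gripper_force: 12.0
```

```bash
python3 lift.py 101.8 130.5 20 .181 | awk 'NR<8||NR>24'
```

```text
[-0.19 -0.15  1.78  0.49  1.59 -1.72] [0.50392655 0.14427325 0.24041815] 0.007795753447141048 [ 0.9  0.  -2.9]
tool tilt -28.10453743292612
[-0.31, 0.01, -0.01, -0.01, -0.04, -0.2, 0] ,
[-0.24, 0.0, 0.0, 0.0, -0.04, -0.17, 0] ,
[-0.24, 0.0, 0.0, 0.0, -0.04, -0.17, 0] ,
[-0.24, 0.0, 0.0, 0.0, -0.04, -0.17, 0] ,
[-0.24, 0.0, 0.0, 0.0, -0.04, -0.17, 0] ,
634
blue y,z range [[0.461 0.023 0.167]
 [0.527 0.178 0.396]]
```

move_arm:
  plan:
    - [-0.3, 0, 0, 0, -0.04, -0.2, 0]
    - [-0.24, 0, 0, 0, -0.05, -0.18, 0]
    - [-0.24, 0, 0, 0, -0.05, -0.17, 0]
    - [-0.24, 0, 0, 0, -0.04, -0.17, 0]
    - [-0.24, 0, 0, 0, -0.04, -0.17, 0]
    - [-0.24, 0, 0, 0, -0.04, -0.17, 0]
    - [-0.24, 0, 0, 0, -0.04, -0.17, 0]
    - [-0.24, 0, 0, 0, -0.04, -0.17, 0]
    - [-0.24, 0, 0, 0, -0.04, -0.17, 0]
    - [-0.24, 0, 0, 0, -0.04, -0.17, 0]

```text
t: 23.75
tool_pos: [0.5024, 0.111, 0.2701]
orientation: [0.067, 2.908, 1.142]
force: [0.8, 0.4, -3.8]
opening: 0.0075
gripper_force: 12.0
```

move_arm:
  plan:
    - [-0.24, 0, 0, 0, -0.05, -0.18, 0]
    - [-0.24, 0, 0, 0, -0.05, -0.17, 0]
    - [-0.24, 0, 0, 0, -0.04, -0.17, 0]
    - [-0.24, 0, 0, 0, -0.04, -0.17, 0]
    - [-0.24, 0, 0, 0, -0.04, -0.17, 0]
    - [-0.24, 0, 0, 0, -0.04, -0.17, 0]
    - [-0.24, 0, 0, 0, -0.04, -0.17, 0]
    - [-0.24, 0, 0, 0, -0.04, -0.17, 0]
    - [-0.24, 0, 0, 0, -0.04, -0.17, 0]
    - [-0.24, 0, 0, 0, -0.04, -0.17, 0]

```text
t: 24.75
tool_pos: [0.5006, 0.0719, 0.2899]
orientation: [0.063, 2.737, 1.495]
force: [-0.3, -0.9, -3.1]
opening: 0.0073
gripper_force: 12.0
```

```bash
python3 lift.py 130.5 130.5 1 .181; python3 - <<'E'
from h import *
c=read_camera("side"); d=read_camera("top"); np.savez("s6.npz",**c); np.savez("t6.npz",**d)
a=cv2.resize(c["frame"][150:350,260:520],(520,400)); b=cv2.resize(d["frame"][200:340,330:530],(280,196),interpolation=cv2.INTER_CUBIC)
o=np.zeros((400,800,3),np.uint8); o[:,:520]=a; o[:196,520:]=b
cv2.imwrite("pics/g6.png",o[:,:,::-1])
E
```

```text
[-0.59  0.06  1.73  0.86  1.88 -2.07] [0.50059027 0.07187685 0.28993866] 0.007329242440926736 [-0.3 -0.9 -3.1]
tool tilt -57.26867037661337
[-0.09, 0.01, -0.01, -0.01, 0.04, -0.01, 0] ,
2345
blue y,z range [[ 0.457 -0.065  0.133]
 [ 0.538  0.139  0.305]]
```

View pics/g6.png

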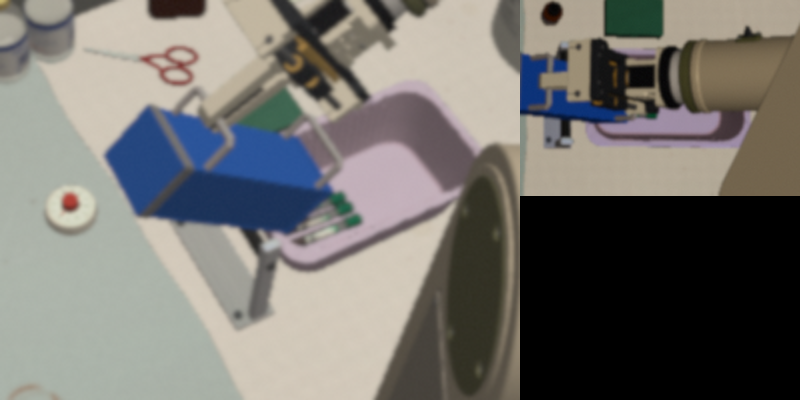

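Three green caps (crop px ~(338,200), (346,208), (352,220)) show in the tray just beyond the mouth. I'll check their heights, and after a pause see whether they're free of the mouth.

move_arm:
  plan:
    - [0, 0, 0, 0, 0, 0, 0]
    - [0, 0, 0, 0, 0, 0, 0]
    - [0, 0, 0, 0, 0, 0, 0]
    - [0, 0, 0, 0, 0, 0, 0]
    - [0, 0, 0, 0, 0, 0, 0]
    - [0, 0, 0, 0, 0, 0, 0]
    - [0, 0, 0, 0, 0, 0, 0]
    - [0, 0, 0, 0, 0, 0, 0]
    - [0, 0, 0, 0, 0, 0, 0]
    - [0, 0, 0, 0, 0, 0, 0]

```text
t: 25.95
tool_pos: [0.5006, 0.0723, 0.2899]
orientation: [0.063, 2.739, 1.493]
force: [0.0, -1.0, -4.5]
opening: 0.0077
gripper_force: 12.0
```

```bash
cat > green.py <<'E'
from h import *
def green(c):
    w=cloud(c); f=c["frame"].astype(int)
    g=(f[...,1]>f[...,0]+25)&(f[...,1]>f[...,2]+5)&(w[...,0]>.43)&(w[...,0]<.57)&(w[...,1]<.02)&(w[...,1]>-.3)
    n,l=cv2.connectedComponents(g.astype(np.uint8))
    for i in range(1,n):
        if (l==i).sum()>5: print((l==i).sum(),np.argwhere(l==i).mean(0).round()[::-1],np.median(w[l==i],0).round(3))
if __name__=="__main__":
    print("before"); green(dict(np.load("s6.npz")))
    c=read_camera("side"); print("after"); green(c); np.savez("s7.npz",**c)
    w=cloud(c); z=w[...,2]; v,u=np.mgrid[:480,:640]
    # along the tube from caps back to mouth
    for vv in range(244,276,4): print(vv,[tuple(int(1000*k) if k==k else 0 for k in w[vv,uu]) for uu in range(396,444,6)])
E
python3 green.py
```

```text
before
62 [430. 251.] [ 0.501 -0.144  0.016]
27 [436. 260.] [ 0.473 -0.144  0.017]
after
64 [430. 251.] [ 0.502 -0.143  0.017]
27 [436. 260.] [ 0.474 -0.142  0.017]
244 [(458, -3, 203), (460, -20, 188), (455, -31, 186), (458, -49, 171), (455, -62, 165), (457, -81, 149), (519, -164, 4), (514, -178, 2)]
248 [(457, -4, 189), (460, -22, 172), (458, -35, 165), (456, -50, 157), (455, -65, 147), (512, -141, 14), (503, -151, 18), (504, -171, 4)]
252 [(458, -7, 171), (457, -21, 162), (456, -37, 151), (457, -53, 138), (507, -121, 18), (504, -136, 11), (493, -143, 21), (495, -166, 1)]
256 [(459, -9, 153), (457, -24, 144), (455, -38, 136), (454, -53, 127), (499, -116, 15), (493, -128, 14), (487, -141, 14), (486, -159, 3)]
260 [(456, -9, 141), (458, -27, 124), (455, -40, 119), (497, -98, 14), (491, -111, 14), (490, -129, 0), (478, -135, 14), (471, -147, 15)]
264 [(457, -12, 121), (458, -29, 107), (496, -82, 11), (494, -98, 1), (482, -105, 14), (474, -116, 16), (470, -130, 11), (468, -148, 0)]
268 [(488, -42, 36), (460, -33, 85), (490, -79, 4), (479, -87, 14), (472, -98, 16), (471, -116, 2), (465, -129, 1), (423, -100, 88)]
272 [(425, 11, 158), (453, -29, 82), (446, -40, 83), (475, -86, 3), (467, -97, 5), (429, -74, 83), (424, -86, 81), (434, -116, 42)]
```

```bash
python3 lift.py 130.5 44.4 50 .183 | awk 'NR<7||(NR>=51&&NR<54)'
```

```text
[-0.59  0.06  1.73  0.86  1.88 -2.07] [0.50060604 0.07223949 0.28984842] 0.007642486579557012 [-0.4 -1.4 -3.4]
tool tilt -57.153480382495474
[0.19, 0.01, -0.01, -0.01, 0.16, 0.2, 0] ,
[0.29, 0.0, 0.0, 0.0, 0.04, 0.21, 0] ,
[0.29, 0.0, 0.0, 0.0, 0.04, 0.21, 0] ,
[0.29, 0.0, 0.0, 0.0, 0.04, 0.21, 0] ,
[0.29, 0.0, 0.0, 0.0, 0.04, 0.21, 0] ,
[0.29, 0.0, 0.0, 0.0, 0.04, 0.21, 0] ,
[0.29, 0.0, 0.0, 0.0, 0.05, 0.21, 0] ,
```

move_arm:
  plan:
    - [0.2, 0, 0, 0, 0.1, 0.2, 0]
    - [0.29, 0, 0, 0, 0.04, 0.21, 0]
    - [0.29, 0, 0, 0, 0.04, 0.21, 0]
    - [0.29, 0, 0, 0, 0.04, 0.21, 0]
    - [0.29, 0, 0, 0, 0.04, 0.21, 0]
    - [0.29, 0, 0, 0, 0.04, 0.21, 0]
    - [0.29, 0, 0, 0, 0.04, 0.21, 0]
    - [0.29, 0, 0, 0, 0.04, 0.21, 0]
    - [0.29, 0, 0, 0, 0.04, 0.21, 0]
    - [0.29, 0, 0, 0, 0.04, 0.21, 0]

```text
t: 27.1
tool_pos: [0.5027, 0.1196, 0.2649]
orientation: [0.067, 2.935, 1.073]
force: [-0.1, -1.4, -4.8]
opening: 0.0073
gripper_force: 12.0
```

move_arm:
  plan:
    - [0.29, 0, 0, 0, 0.04, 0.21, 0]
    - [0.29, 0, 0, 0, 0.04, 0.21, 0]
    - [0.29, 0, 0, 0, 0.04, 0.21, 0]
    - [0.29, 0, 0, 0, 0.04, 0.21, 0]
    - [0.29, 0, 0, 0, 0.04, 0.21, 0]
    - [0.29, 0, 0, 0, 0.04, 0.21, 0]
    - [0.29, 0, 0, 0, 0.04, 0.21, 0]
    - [0.29, 0, 0, 0, 0.04, 0.21, 0]
    - [0.29, 0, 0, 0, 0.04, 0.21, 0]
    - [0.29, 0, 0, 0, 0.04, 0.21, 0]

```text
t: 28.1
tool_pos: [0.5044, 0.156, 0.226]
orientation: [0.071, 3.07, 0.619]
force: [-0.6, -0.9, -3.7]
opening: 0.0075
gripper_force: 12.0
```

move_arm:
  plan:
    - [0.29, 0, 0, 0, 0.04, 0.21, 0]
    - [0.29, 0, 0, 0, 0.04, 0.21, 0]
    - [0.29, 0, 0, 0, 0.04, 0.21, 0]
    - [0.29, 0, 0, 0, 0.04, 0.21, 0]
    - [0.29, 0, 0, 0, 0.04, 0.21, 0]
    - [0.29, 0, 0, 0, 0.04, 0.21, 0]
    - [0.29, 0, 0, 0, 0.04, 0.21, 0]
    - [0.29, 0, 0, 0, 0.04, 0.21, 0]
    - [0.29, 0, 0, 0, 0.04, 0.21, 0]
    - [0.29, 0, 0, 0, 0.04, 0.21, 0]

```text
t: 29.1
tool_pos: [0.5055, 0.1794, 0.1783]
orientation: [0.072, 3.135, 0.148]
force: [-0.1, -0.9, -2.9]
opening: 0.0076
gripper_force: 12.0
```

```bash
python3 lift.py 78.8 44.4 20 .183 | awk 'NR<7||(NR>=20)'
```

```text
[ 0.18 -0.07  1.73  0.09  1.46 -1.36] [0.50553685 0.17939058 0.1782754 ] 0.007594198793931551 [-0.1 -0.9 -2.9]
tool tilt -5.41057840822815
[0.35, 0.01, -0.01, -0.01, 0.08, 0.17, 0] ,
[0.29, 0.0, 0.0, 0.0, 0.04, 0.21, 0] ,
[0.29, 0.0, 0.0, 0.0, 0.04, 0.21, 0] ,
[0.29, 0.0, 0.0, 0.0, 0.04, 0.21, 0] ,
[0.29, 0.0, 0.0, 0.0, 0.04, 0.21, 0] ,
[0.29, 0.0, 0.0, 0.0, 0.05, 0.21, 0] ,
[0.29, 0.0, 0.0, 0.0, 0.05, 0.21, 0] ,
[0.29, 0.0, 0.0, 0.0, 0.05, 0.21, 0] 

1634
blue y,z range [[ 0.446 -0.038  0.134]
 [ 0.535  0.188  0.621]]
```

move_arm:
  plan:
    - [0.35, 0, 0, 0, 0.07, 0.18, 0]
    - [0.29, 0, 0, 0, 0.04, 0.21, 0]
    - [0.29, 0, 0, 0, 0.04, 0.21, 0]
    - [0.29, 0, 0, 0, 0.04, 0.21, 0]
    - [0.29, 0, 0, 0, 0.04, 0.21, 0]
    - [0.29, 0, 0, 0, 0.04, 0.21, 0]
    - [0.29, 0, 0, 0, 0.05, 0.21, 0]
    - [0.29, 0, 0, 0, 0.05, 0.21, 0]
    - [0.29, 0, 0, 0, 0.05, 0.21, 0]
    - [0.29, 0, 0, 0, 0.05, 0.21, 0]

```text
t: 30.2
tool_pos: [0.5059, 0.1882, 0.126]
orientation: [-0.072, -3.117, 0.338]
force: [0.5, 0.3, -2.3]
opening: 0.0079
gripper_force: 12.0
```

move_arm:
  plan:
    - [0.29, 0, 0, 0, 0.05, 0.21, 0]
    - [0.29, 0, 0, 0, 0.05, 0.21, 0]
    - [0.29, 0, 0, 0, 0.05, 0.21, 0]
    - [0.29, 0, 0, 0, 0.05, 0.21, 0]
    - [0.29, 0, 0, 0, 0.05, 0.21, 0]
    - [0.29, 0, 0, 0, 0.05, 0.21, 0]
    - [0.29, 0, 0, 0, 0.05, 0.21, 0]
    - [0.29, 0, 0, 0, 0.05, 0.21, 0]
    - [0, 0, 0, 0, 0, 0, 0]
    - [0, 0, 0, 0, 0, 0, 0]

```text
t: 31.2
tool_pos: [0.5056, 0.1847, 0.0831]
orientation: [-0.069, -3.049, 0.708]
force: [-0.5, 2.6, -2.5]
opening: 0.0073
gripper_force: 12.0
```

```bash
python3 lift.py 46 44.2 4 .183
```

```text
[ 0.53  0.32  1.56 -0.38  1.52 -0.93] [0.50561083 0.18470439 0.08314587] 0.007347447815356655 [-0.5  2.6 -2.5]
tool tilt 26.130373266001584
[0.45, -0.01, -0.01, -0.01, 0.0, 0.24, 0] ,
[0.08, 0.0, 0.0, 0.0, 0.01, 0.05, 0] ,
[0.08, 0.0, 0.0, 0.0, 0.01, 0.05, 0] ,
[0.08, 0.0, 0.0, 0.0, 0.01, 0.05, 0] ,
2851
blue y,z range [[ 0.46  -0.02   0.093]
 [ 0.538  0.162  0.217]]
```

move_arm:
  plan:
    - [0.2, 0, 0, 0, 0, 0.1, 0]
    - [0.2, 0, 0, 0, 0, 0.1, 0]
    - [0.15, 0, 0, 0, 0, 0.1, 0]
    - [0.1, 0, 0, 0, 0.01, 0.06, 0]
    - [0.05, 0, 0, 0, 0.01, 0.04, 0]
    - [0, 0, 0, 0, 0, 0, 0]
    - [0, 0, 0, 0, 0, 0, 0]
    - [0, 0, 0, 0, 0, 0, 0]
    - [0, 0, 0, 0, 0, 0, 0]
    - [0, 0, 0, 0, 0, 0, 0]

```text
t: 32.3
tool_pos: [0.5057, 0.1802, 0.0746]
orientation: [-0.07, -3.02, 0.819]
force: [-0.1, 5.6, -3.2]
opening: 0.0076
gripper_force: 12.0
```

```bash
python3 lift.py 44.4 44.4 1 .183
```

```text
[ 0.56  0.38  1.53 -0.43  1.55 -0.89] [0.50565977 0.18022147 0.07464361] 0.007630391920601376 [-0.1  5.6 -3.2]
tool tilt 30.310166306600134
[-0.06, -0.01, -0.01, 0.0, 0.03, 0.0, 0] ,
2895
blue y,z range [[ 0.461 -0.02   0.079]
 [ 0.538  0.164  0.218]]
```

Pose and force match the original resting grip, so I'll release and back out along the tool axis.

move_arm:
  plan:
    - [0, 0, 0, 0, 0, 0, 20]
    - [0, 0, 0, 0, 0, 0, 20]
    - [0, 0, 0, 0, 0, 0, 22]
    - [0, 0, 0, 0, 0, 0, 22]
    - [0, 0, 0, 0, 0, -0.2, 22]
    - [0, 0, 0, 0, 0, -0.4, 22]
    - [0, 0, 0, 0, 0, -0.6, 22]
    - [0, 0, 0, 0, 0, -0.8, 22]
    - [0, 0, 0, 0, 0, -1, 22]
    - [0, 0, 0, 0, 0, -1, 22]

```text
t: 33.4
tool_pos: [0.508, 0.2318, 0.1629]
orientation: [-0.069, -3.021, 0.818]
force: [0.3, -0.0, 0.2]
opening: 0.022
gripper_force: 0.0
```

move_arm:
  plan:
    - [0, 0, 0, 0, 0, -1, 22]
    - [0, 0, 0, 0, 0, -1, 22]
    - [0, 0, 0, 0, 0, -1, 22]
    - [0, 0, 0, 0, 0, -1, 22]
    - [0, 0, 0, 0, 0, -1, 22]
    - [0, 0, 0, 0, 0.3, -1, 22]
    - [0, 0, 0, 0, 0.3, -1, 22]
    - [0, 0, 0, 0, 0.3, -1, 22]
    - [0, 0, 0, 0, 0.3, -1, 22]
    - [0, 0, 0, 0, 0, 0, 22]

```text
t: 34.4
tool_pos: [0.5141, 0.3728, 0.3429]
orientation: [-0.068, -3.025, 0.814]
force: [-0.9, -0.2, -0.1]
opening: 0.0218
gripper_force: 0.0
```

```bash
python3 - <<'E'
from h import *; from green import green
s=read_state(); print(s["t"],s["tool_pos"],s["force"].round(1))
c=read_camera("side"); d=read_camera("top")
green(c); w=cloud(c); p,m=blue(c,w); q=p[(p[:,0]<.474)&(p[:,2]<.23)]
if len(q)>20: print(len(q),cv2.minAreaRect((q[:,1:]*1000).astype(np.float32)))
a=cv2.resize(c["frame"][190:340,260:460],(400,300),interpolation=cv2.INTER_CUBIC); b=cv2.resize(d["frame"][190:340,240:440],(400,300),interpolation=cv2.INTER_CUBIC)
cv2.imwrite("pics/g8.png",np.hstack([a,b])[:,:,::-1])
E
```

```text
34.4 [0.51407394 0.37284791 0.34291912] [-0.9 -0.2 -0.1]
41 [429. 250.] [ 0.505 -0.145  0.015]
94 ((10.741092681884766, 193.91653442382812), (72.9031982421875, 12.171300888061523), 40.169525146484375)
```

View pics/g8.png

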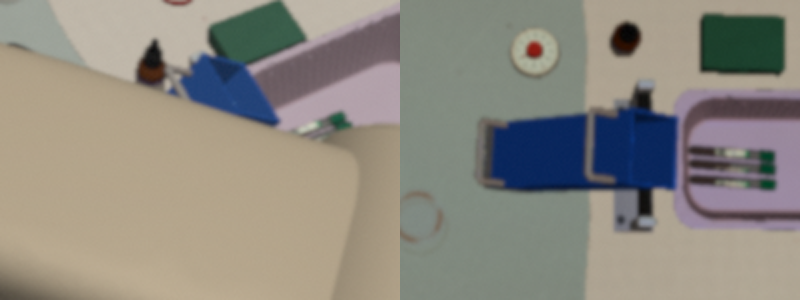

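The top view shows the canister leaning on the bar, all three tubes lying in the tray (caps at px ~(770,155), (768,170), (770,184)), and the bottle, timer and box in place. Handing in.

```bash
python3 -c "
from plant import close_job; print(close_job())"
```

```text
the job is handed in; nothing more can be done
None
```

The job is handed in at about 34 s: all three tubes are in the lilac tray, the empty canister leans on the black bar, the dropper bottle, timer and slide box look undisturbed in the last picture, and no verdict was returned.

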